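# Bring the jar round on the revolving rack

## Task

Bring the black-capped jar of green pigment round to the red mark on the foot of the revolving rack, by pushing an arm of the rack's cross handle gently round with a fingertip, either way. Stop when the middle of the jar is in line with the mark; never touch the tray or the containers standing in it, do not grip the handle, and leave the other things on the table alone.

Things in the scene. Friction and masses are not known exactly. Their poses are not given: they have to be found in the camera images.
- base: fixed dark steel foot of the revolving rack, 230 mm across; origin on the table on the rack's vertical turning axis. A tongue along its -x axis ends in a red block, 171 to 193 mm from the axis, that shows outside the tray
- mark (a point): point above the tongue on the line from the axis to the red block, 120 mm from the axis, 26 mm above the table: where the middle of the well at the mark stands
- carousel: turning steel column of the rack with a cross handle on top: four level round arms, 10 mm thick, with black 18 mm balls at their ends, which point along its own +x, +y, -x and -y. Origin on the table on the turning axis, z up. It turns many turns both ways stiffly (friction 0.12 N m, 2 N at an arm, about 10 N at 1 rad/s) and stays where it is left
- hub (a point): middle of the cross handle, on the turning axis, on the arms' centre line 190 mm above the table; the hub is 40 mm across and the ball centres are 95 mm from this point
- tray: round wooden tray, 330 mm across, fixed to the column (same origin and axes), its top 26 mm above the table. Four ring wells, 64 mm inside, 26 mm high, lie 120 mm from the axis midway between its x and y axes (at 45, 135, 225, 315 degrees), each with one container; the handle's arms stand over the gaps between the containers, whose tops stay below 120 mm
- black_cap_jar: glass jar of pale green pigment with a black screw cap, 56 mm across, 89 mm tall; this is the one that is wanted; origin at the centre of its underside; stands loose in one of the tray's wells
- cork_jar: glass jar with a cork stopper, 46 mm across, 71 mm tall; origin at the centre of its underside; stands loose in one of the tray's wells
- tealight: white tealight candle in a low cup, 38 mm across, 15 mm tall; origin at the centre of its underside; stands loose in one of the tray's wells
- green_tin: green tin with a yellow lid, 57 mm across, 72 mm tall; origin at the centre of its underside; stands loose in one of the tray's wells
- tape: roll of cream masking tape lying flat, 104 mm across, 25 mm high; bystander; origin at the centre of its underside
- paint_tube_1: white paint tube with a blue band, 29x101x19 mm; bystander; origin at the centre of its underside
- paint_tube_3: white paint tube, 33x117x21 mm; bystander; origin at the centre of its underside
- charcoal_tin: flat dark green tin, 66x118x25 mm; bystander; origin at the centre of its underside

How it is judged:
At the end, for the whole second after the job is handed in: the black-capped jar's middle is within 16 mm of the mark point (about 7 degrees of turning), the rack is still, and all four containers stand upright in their wells (horizontal distance between black_cap_jar and mark below 0.016 m and angular speed of carousel below 0.05 rad/s and angle between each of black_cap_jar, cork_jar, tealight, green_tin's own z axis and vertical below 0.1 rad and height (world z) of each of black_cap_jar, cork_jar, tealight, green_tin below 0.032 m); the robot touches nothing.
It fails at once if the robot touches a container or the tray (contact force between any of the fingers, the arm and black_cap_jar above 0.5 N or contact force between any of the fingers, the arm and cork_jar above 0.5 N or contact force between any of the fingers, the arm and tealight above 0.5 N or contact force between any of the fingers, the arm and green_tin above 0.5 N or contact force between any of the fingers, the arm and tray above 0.5 N).
It fails at once if a container is lifted or tipped (height (world z) of any of black_cap_jar, cork_jar, tealight, green_tin above 0.05 m or angle between any of black_cap_jar, cork_jar, tealight, green_tin's own z axis and vertical above 0.5 rad).
It fails at once if an arm of the handle is gripped between the fingers (contact force between the fingers and carousel above 1 N and height (world z) of the grasp point between 0.175 and 0.205 m and horizontal distance between the grasp point and hub between 0.02 and 0.105 m and (x of the grasp point in the frame of carousel between -0.006 and 0.006 m or y of the grasp point in the frame of carousel between -0.006 and 0.006 m)).
It fails at once if the rack is spun fast (over 3.5 rad/s) (angular speed of carousel above 3.5 rad/s).
It fails at once if a bystander is moved more than 15 mm (distance of any of tape, paint_tube_1, paint_tube_3, charcoal_tin from where it was at the start of the episode above 0.015 m).
It also fails if it takes over 45 s, if anything falls off the work surface, if the arm or the gripper's body presses on something with over 40 N, if the wrist force passes 120 N, or if a joint passes its speed limit or range.

## Robot

A 7-joint arm with a two-finger parallel gripper is mounted at the origin on a cart in front of the work surface, level with it; the furniture and walls round the work are solid. World frame = base frame: x ahead of the robot, y to its left, z up, the work surface at z = 0. Lengths are in m, angles in rad, forces in N, time in s.
With the tool pointing down it reaches from about 0.35 to 0.9 m from the base axis. Payload 8.1 kg.
Tool frame: the origin (TCP) lies midway between the tips of the shut fingers; the grasp point (between the pads) lies 19 mm behind it; x points along the fingers, z is the direction in which the jaws open and shut, and the axes are right-handed (so a half turn about x gives the same grasp; the last joint's range is limited). The gripper opens to 92 mm and grips with 3 to 60 N. Pads are 19 mm wide; open, the fingers measure 130 mm over their backs; the gripper's body (75 mm by 190 mm) begins 47 mm behind the grasp point.
Start: joints at [-1.246, 0.434, 0.025, 1.573, -0.012, 1.134, -0.075], TCP at [0.259, 0.569, 0.227] pointing down, gripper open.
Joint ranges: [-2.62, 2.62], [-0.44, 2.09], [-1.27, 1.32], [0.08, 2.57], [-1.32, 4.46], [0.12, 2], [-2.74, 2.74]. Speed limits (rad/s): [2.22, 2.22, 3.01, 3.01, 3.14, 3.14, 3.14].

## Interface

Orientations are given as a unit quaternion [x, y, z, w].
In Python, from station import r gives the robot as it stands. Calls block until the motion is done:
- r.move_pose(position, orientation): joint-space move of the TCP to a pose.
- r.move_l(position, vel=0.15, ori=None): straight line of the TCP; ori=None keeps the orientation; vel is the mean speed in m/s.
- r.move_joints(angles): joint-space move.
- r.open_gripper() and r.clamp(): open the fingers fully, or close them until they stop; the grip force is fixed at half the most.
- r.sleep(seconds).
- r.solve_ik(position, orientation): joint angles nearest the present ones, or None.
- r.grab_frame(name): name is "scene" or "top" or "wrist"; returns the picture (420x560x3 uint8, red, green, blue); there is no depth.
- r.camera_model(name): a dict with "fx", "fy", "cx", "cy" (pixels), "D" ([k1, k2, p1, p2, k3] as OpenCV has them; the pictures are not rectified), "R" (3x3) and "t" (3): a world point X has camera coordinates R X + t. Camera axes: x right, y down, z forward; pixel columns grow to the right and rows downward; lengths in m; the calibration is good to about 2 mm. A picture is of the moment at which its call begins: read the wrist's pose just before it. camera_model takes no time and is no camera call; for the wrist camera it gives the pose at the moment of the call.
A pose or a line that the arm cannot do raises r.Unreachable and nothing moves.
- r.finish_job(): hands the job in, once; it reports no verdict.
Trained networks look in the newest picture that a camera, given by its name, has taken for a name from the list of things; names that differ only in an ending like _2 or _b are one class to them, and where a whole thing is asked for, a point or a joint stands for the part that bears it (a point fixed in the world has none). Each returns a list of dicts, best first, with "score" (0 to 1); they miss things now and then, are a little off and sometimes report something else, mostly with a low value. They report only what shows in the picture. A call takes as long as a camera call.
- r.find_in(label, camera): "point" ([x, y, z] in m, in world coordinates, good to about 4 mm: the middle of the surface that is visible of it).
- r.trace(label, camera): "region" (420x560 bool, what is visible of it).
- r.mark_of(label, camera): "point" ([x, y, z] in m, in world coordinates, good to about 4 mm: a listed point, or the origin of a listed thing).
Readings, each from a call of its own:
- r.read_t(): time.
- r.read_joints(): joint angles.
- r.read_joint_velocities(): joint speeds.
- r.read_joint_efforts(): joint torques, N m.
- r.read_ee_pos(): TCP position.
- r.read_eef_rot(): TCP orientation.
- r.read_wrist_force(): force on the tool from outside, world axes, zero at the start.
- r.read_torque(): the same for the moment, N m.
- r.read_width(): finger opening in m.
Only numpy, scipy, OpenCV 4.12 (cv2) and the standard library are available. Lean on these libraries where they do the work, as an engineer would, in place of code of your own. Each camera call takes 0.05 s, during which the arm holds its last target.

## Working session

There is one attempt and no reset: what is moved stays moved. The work goes in short steps, each a Python script; the robot and the scene stay as the last script left them, time stands still between calls to the robot, and variables do not carry over. Pictures are saved under pics/ and viewed, and the job is handed in when it is done.

```bash
ls; mkdir -p pics; python3 - <<'E'
from station import r
import cv2
for n in ("scene","top"):
    im=r.grab_frame(n); cv2.imwrite(f"pics/{n}0.png",im[:,:,::-1])
    for l in ("hub","mark","base","carousel","black_cap_jar","cork_jar","tealight","green_tin","tape","paint_tube_1","paint_tube_3","charcoal_tin"):
        try: print(n,l,[(x["point"],round(x["score"],2)) for x in r.mark_of(l,n)[:2]])
        except Exception as e: print(l,e)
print(r.read_t(),r.read_ee_pos(),r.read_eef_rot(),r.read_width())
E
```

```text
pics
scene hub [([0.5742, 0.1833, 0.1902], 0.77)]
scene mark [([0.4548, 0.1767, 0.0268], 0.59)]
scene base []
scene carousel [([0.5722, 0.1842, -0.0016], 0.68)]
scene black_cap_jar []
scene cork_jar [([0.4911, 0.2718, 0.0205], 0.64)]
scene tealight [([0.4852, 0.0983, 0.0309], 0.44)]
scene green_tin []
scene tape [([0.2779, 0.3272, 0.0005], 0.6)]
scene paint_tube_1 [([0.3779, 0.4857, 0.0027], 0.49)]
scene paint_tube_3 [([0.3779, 0.4857, 0.0027], 0.49)]
scene charcoal_tin [([0.2806, 0.3276, -0.0018], 0.91), ([0.5721, 0.1806, 0.001], 0.53)]
top hub [([0.5691, 0.1836, 0.1901], 0.73)]
top mark []
top base []
top carousel [([0.5738, 0.1823, 0.0015], 0.73)]
top black_cap_jar [([0.6582, 0.2666, 0.0231], 0.58)]
top cork_jar [([0.4922, 0.2688, 0.0273], 0.54), ([0.2792, 0.3267, -0.0016], 0.17)]
top tealight [([0.4819, 0.098, 0.0245], 0.43)]
top green_tin [([0.6556, 0.0981, 0.0194], 0.93)]
top tape [([0.7722, -0.1403, 0.0016], 0.82)]
top paint_tube_1 [([0.3785, 0.4784, 0.0002], 0.73), ([0.4478, 0.5149, 0.0006], 0.59)]
top paint_tube_3 [([0.3785, 0.4784, 0.0002], 0.73), ([0.4478, 0.5149, 0.0006], 0.59)]
top charcoal_tin [([0.2781, 0.3232, -0.0036], 0.73)]
1.3 [0.25933799 0.56866329 0.22673431] [-0.38243622  0.59475625  0.38242522  0.594776  ] 0.09200529080410207
```

View pics/scene0.png

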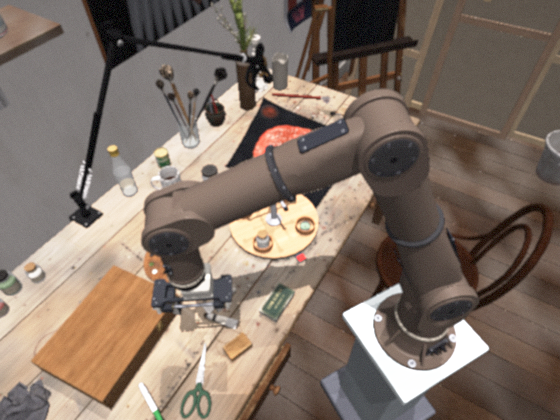

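View pics/top0.png

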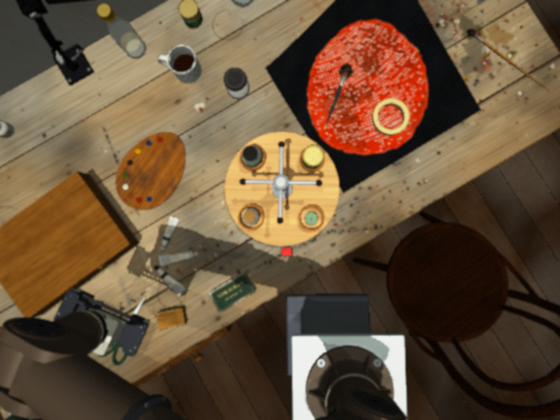

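The top picture shows the rack at about (281,186), the black cap at (253,155), the green tin at (312,156), the cork jar at (250,217), a greenish item at (311,217) and the red block at (287,252). Next I'll zoom in and measure the angles.

```bash
cat > h.py <<'E'
from station import r
import numpy as np, cv2
def ray(cam,pts,z):
    m=r.camera_model(cam); K=np.array([[m["fx"],0,m["cx"]],[0,m["fy"],m["cy"]],[0,0,1.]])
    u=cv2.undistortPoints(np.array(pts,float).reshape(-1,1,2),K,np.array(m["D"],float)).reshape(-1,2)
    R=np.array(m["R"]);t=np.array(m["t"]); C=-R.T@t
    d=np.c_[u,np.ones(len(u))]@R
    s=(z-C[2])/d[:,2]
    return C+s[:,None]*d
def proj(cam,P):
    m=r.camera_model(cam); K=np.array([[m["fx"],0,m["cx"]],[0,m["fy"],m["cy"]],[0,0,1.]])
    return cv2.projectPoints(np.array(P,float).reshape(-1,1,3),cv2.Rodrigues(np.array(m["R"]))[0],np.array(m["t"]),K,np.array(m["D"],float))[0].reshape(-1,2)
E
python3 - <<'E'
from h import *
im=r.grab_frame("top")
i=im.astype(int); red=(i[:,:,0]>170)&(i[:,:,1]<70)&(i[:,:,2]<80)
red[:235]=0; ys,xs=np.nonzero(red); print(len(xs),xs.mean(),ys.mean(),xs.min(),xs.max(),ys.min(),ys.max())
for z in (0,0.015,0.026): print(ray("top",[[xs.mean(),ys.mean()]],z))
c=cv2.resize(im[120:260,215:350],None,fx=5,fy=5,interpolation=cv2.INTER_CUBIC)[:600]
c=cv2.resize(im[125:260,210:350],None,fx=4.4,fy=4.4,interpolation=cv2.INTER_CUBIC)
cv2.imwrite("pics/topz.png",c[:,:,::-1])
hub=np.array([.572,.1835,.19])
for a in range(4):
    p=hub+[.095*np.cos(a*np.pi/2),.095*np.sin(a*np.pi/2),0]; print(proj("top",[p]))
print("hub",proj("top",[hub]))
print(r.camera_model("top")["t"])
E
```

```text
69 286.28985507246375 251.36231884057972 282 291 248 255
[[0.3927651  0.17054468 0.        ]]
[[0.39343346 0.17046633 0.015     ]]
[[0.39392359 0.17040888 0.026     ]]
[[279.35126829 145.19217448]]
[[241.8808814  183.38766894]]
[[280.28602367 220.84802047]]
[[317.84853952 182.31531386]]
hub [[279.81701441 182.85943672]]
[0.19009934 0.52212826 1.27652822]
```

View pics/topz.png

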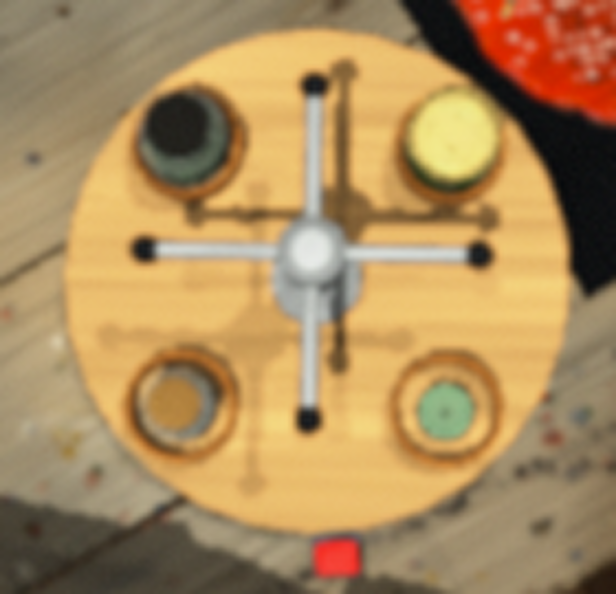

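The zoomed picture shows the black ball ends at crop positions (315,85), (145,250), (308,420) and (480,255). The black-capped jar is upper left and the red mark is at the bottom (337,558).

```bash
python3 - <<'E'
from h import *
c=np.array([[315,85],[145,250],[308,420],[480,255]])
B=ray("top",(c+.5)/4.4-.5+[210,125],.19); print(B.round(4)); hub=B.mean(0); print("hub",hub)
for b,a in zip(B,range(4)): print(np.linalg.norm(b-hub), np.degrees(np.arctan2(*(b-hub)[1::-1]))-90*a)
# tray ellipse at z .026: wells centre
t=np.array([[66,280],[572,280],[318,28],[318,533]]); T=ray("top",(t+.5)/4.4-.5+[210,125],.026); print(T.round(4))
m=np.array([.3934,.1705]); print("mark angle",np.degrees(np.arctan2(m[1]-hub[1],m[0]-hub[0])),np.linalg.norm(m-hub[:2]))
print(r.solve_ik([.57,.19,.3],r.read_eef_rot()))
E
```

```text
[[0.6701 0.1788 0.19  ]
 [0.5769 0.2767 0.19  ]
 [0.479  0.1852 0.19  ]
 [0.5713 0.0864 0.19  ]]
hub [0.57432726 0.18176791 0.19      ]
0.09583606984157088 -1.7713095708384075
0.09500555231628446 -1.5485001596317431
0.09542510254162222 -2.0312373942651334
0.09543774710656125 -361.79682228558056
[[0.5764 0.3451 0.026 ]
 [0.5718 0.0157 0.026 ]
 [0.7399 0.1786 0.026 ]
 [0.41   0.1827 0.026 ]]
mark angle -176.43629609772321 0.18127779655148357
[-0.565026    0.34544818  0.21639943  1.53648446 -0.07624833  1.26792544
  0.80465082]
```

```bash
cat >> h.py <<'E'
from scipy.spatial.transform import Rotation as Ro
HUB=np.array([.5743,.1818])
def pose(th,off=.024,rad=.070,z=.170,flip=1):
    a=np.radians(th); u=np.array([np.cos(a),np.sin(a),0]); t=np.array([-np.sin(a),np.cos(a),0])
    p=np.r_[HUB,0]+rad*u-off*t; p[2]=z
    X=np.array([0,0,-1.]); Z=flip*t; Y=np.cross(Z,X)
    return p,Ro.from_matrix(np.c_[X,Y,Z]).as_quat()
E
python3 - <<'E'
from h import *
for base in (178,88,-92):
  for f in (1,-1):
    print(base,f)
    for d in (-15,0,45,90,142):
        q=r.solve_ik(*pose(base+d,flip=f)); print(d,None if q is None else np.round(q,2))
E
```

```text
178 1
-15 [-1.04  0.46  0.76  1.85 -0.37  0.98 -1.99]
0 [-1.    0.42  0.7   1.88 -0.33  0.96 -1.75]
45 [-0.82  0.37  0.57  1.91 -0.24  0.93 -0.95]
90 [-0.69  0.41  0.54  1.84 -0.25  0.96 -0.08]
142 [-0.5   0.49  0.32  1.67 -0.18  1.01  0.76]
178 -1
-15 [-0.6   0.39  0.13  1.81 -0.06  0.95  0.82]
0 [-0.56  0.36  0.1   1.84 -0.04  0.94  1.09]
45 [-0.38  0.34 -0.02  1.88  0.01  0.92  1.92]
90 [-0.18  0.39 -0.16  1.8   0.07  0.96  2.74]
142 [-0.95  0.73  1.15  1.7  -0.71  1.19 -1.88]
88 1
-15 [-0.32  0.55 -0.21  1.53  0.12  1.07  2.29]
0 [-0.3   0.54 -0.27  1.55  0.16  1.07  2.49]
45 [-1.22  0.69  1.15  1.77 -0.69  1.16 -2.25]
90 [-1.    0.42  0.7   1.88 -0.33  0.96 -1.75]
142 [-0.81  0.37  0.57  1.91 -0.25  0.93 -0.81]
88 -1
-15 [-0.74  0.57  0.45  1.57 -0.27  1.07 -0.52]
0 [-0.73  0.54  0.39  1.6  -0.23  1.05 -0.31]
45 [-0.68  0.44  0.22  1.72 -0.11  0.98  0.34]
90 [-0.56  0.36  0.1   1.84 -0.04  0.94  1.09]
142 [-0.35  0.34 -0.04  1.87  0.02  0.93  2.05]
-92 1
-15 [-0.75  0.39  0.58  1.88 -0.26  0.95 -0.35]
0 [-0.69  0.41  0.54  1.84 -0.25  0.96 -0.08]
45 [-0.52  0.48  0.36  1.69 -0.19  1.01  0.66]
90 [-0.41  0.54  0.14  1.55 -0.09  1.06  1.29]
142 [-0.34  0.57 -0.11  1.5   0.07  1.08  1.98]
-92 -1
-15 [-0.24  0.37 -0.11  1.84  0.05  0.94  2.48]
0 [-0.18  0.39 -0.16  1.8   0.07  0.96  2.74]
45 [-0.96  0.72  1.15  1.73 -0.7   1.18 -2.  ]
90 [-0.76  0.62  0.71  1.58 -0.44  1.1  -1.54]
142 [-0.75  0.6   0.55  1.54 -0.34  1.09 -0.82]
```

```bash
python3 - <<'E'
from h import *
r.clamp(); print("w",r.read_width())
p=r.read_ee_pos(); r.move_l([p[0],p[1],.29],vel=.15)
p,q=pose(165,z=.29); r.move_pose(p,q)
print(r.read_t(),r.read_ee_pos(),p,r.read_joints().round(2) if hasattr(r.read_joints(),'round') else r.read_joints())
cv2.imwrite("pics/w1.png",r.grab_frame("wrist")[:,:,::-1]); cv2.imwrite("pics/s1.png",r.grab_frame("scene")[:,:,::-1])
print(r.read_wrist_force())
E
```

```text
w 0.0002864647506485864
5.1333 [0.51248506 0.22397675 0.28960456] [0.51289685 0.22309955 0.29      ] [-1.04  0.32  0.72  1.68 -0.22  1.23 -2.1 ]
[1.15284228 0.42693562 0.19607229]
```

View pics/w1.png

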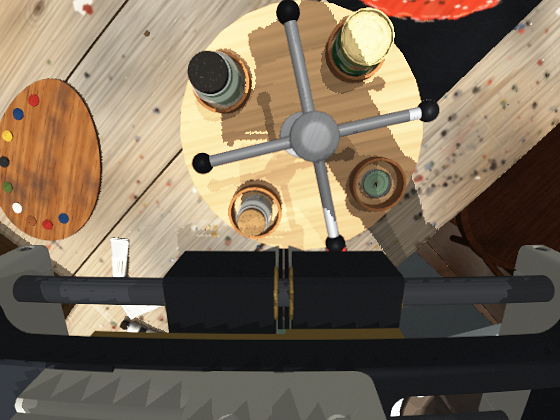

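```bash
python3 - <<'E'
from h import *
p=np.array(r.read_ee_pos()); R=Ro.from_quat(r.read_eef_rot()).as_matrix()
for k in (0,-.019,-.066):
  for w in (0,.019,-.019): print(k,w,proj("wrist",[p+R@[k,0,w]]).round(0), proj("wrist",[p+R@[k,.0095,w]]).round(0))
hb=r.mark_of("hub","wrist"); print(hb)
i=proj("wrist",[[*HUB,.19]]); print(i)
for a in range(4):
  t=np.radians(a*90-1.8); print(proj("wrist",[[HUB[0]+.095*np.cos(t),HUB[1]+.095*np.sin(t),.19]]).round(0))
E
```

```text
0 0 [[283. 263.]] [[282. 247.]]
0 0.019 [[316. 263.]] [[317. 247.]]
0 -0.019 [[249. 263.]] [[248. 247.]]
-0.019 0 [[282. 279.]] [[282. 261.]]
-0.019 0.019 [[320. 279.]] [[321. 261.]]
-0.019 -0.019 [[244. 279.]] [[244. 261.]]
-0.066 0 [[282. 340.]] [[282. 317.]]
-0.066 0.019 [[336. 339.]] [[337. 316.]]
-0.066 -0.019 [[229. 339.]] [[227. 316.]]
[{'point': [0.5745, 0.18, 0.1891], 'score': 0.64}]
[[313.08605513 132.55104597]]
[[287.   8.]]
[[202. 159.]]
[[335. 240.]]
[[427. 107.]]
```

View pics/s1.png

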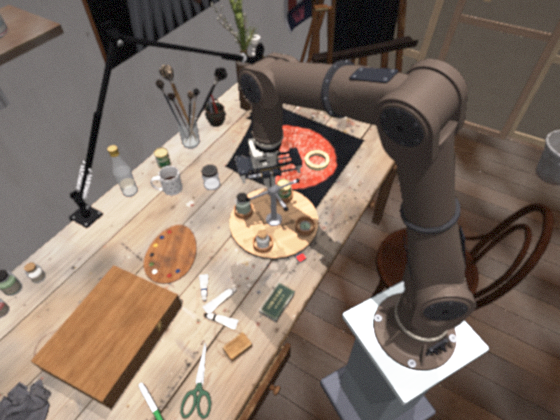

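```bash
python3 - <<'E'
import cv2
im=cv2.imread("pics/s1.png")[120:230,210:330]; cv2.imwrite("pics/s1z.png",cv2.resize(im,None,fx=5,fy=5,interpolation=cv2.INTER_CUBIC))
im=cv2.imread("pics/scene0.png")[240:350,130:260]; cv2.imwrite("pics/s0z.png",cv2.resize(im,None,fx=5,fy=5,interpolation=cv2.INTER_CUBIC))
im=cv2.imread("pics/w1.png")[230:345,150:420]; cv2.imwrite("pics/w1z.png",cv2.resize(im,None,fx=2.9,fy=2.9,interpolation=cv2.INTER_CUBIC))
E
```

```text
(no output)
```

View pics/s1z.png

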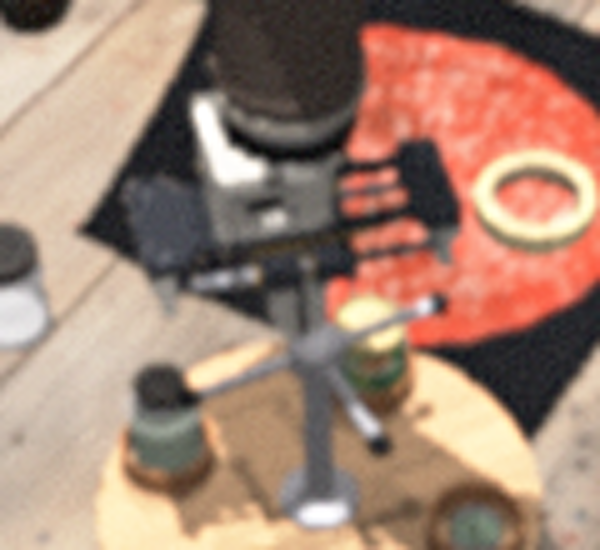

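View pics/s0z.png

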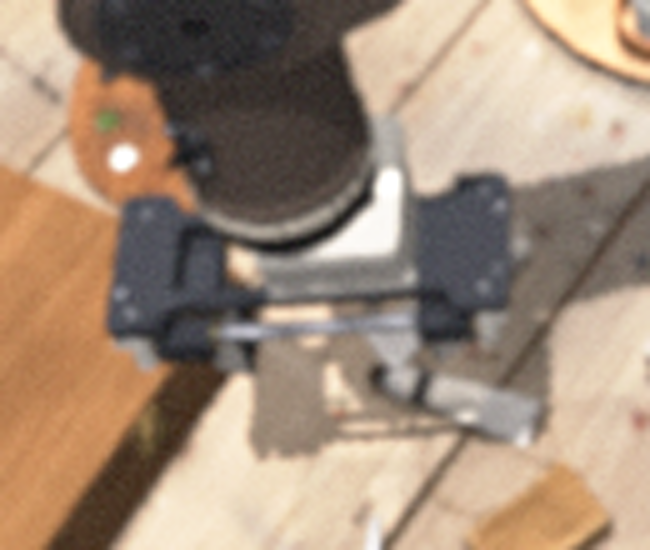

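View pics/w1z.png

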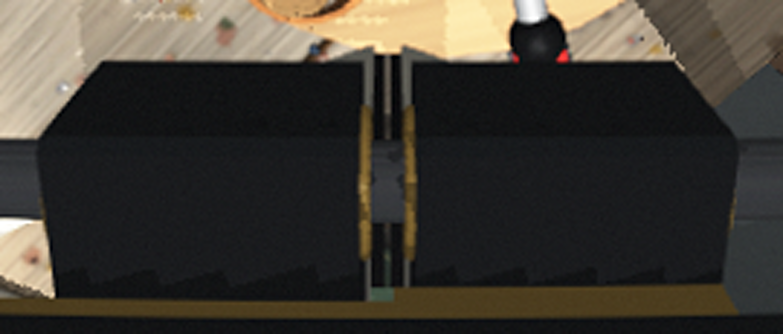

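The wrist view agrees with the projection to within a few pixels: the predicted ball at (335,240) is seen at (336,243). The scene view shows slim shut fingers below the gripper body, standing clear of the handle. I'll descend and push about 115° first, watching the force.

```bash
python3 - <<'E'
from h import *
p,q=pose(165); r.move_l(p,vel=.12)
f0=np.array(r.read_wrist_force()); print(r.read_t(),r.read_ee_pos(),f0)
for th in (173,178):
    p,q=pose(th); r.move_l(p,vel=.04,ori=q)
    print(th,r.read_t(),(np.array(r.read_wrist_force())-f0).round(1))
cv2.imwrite("pics/t2.png",r.grab_frame("top")[:,:,::-1]); cv2.imwrite("pics/w2.png",r.grab_frame("wrist")[:,:,::-1])
E
python3 - <<'E'
import cv2,numpy as np
a=cv2.imread("pics/t2.png")[125:260,210:350]; a=cv2.resize(a,None,fx=2.9,fy=3.1,interpolation=cv2.INTER_CUBIC)
b=cv2.resize(cv2.imread("pics/w2.png"),(390,a.shape[0]))
cv2.imwrite("pics/c2.png",np.hstack([a,b]))
E
```

```text
6.4333 [0.51339172 0.22323376 0.17066311] [ 0.19672455 -0.14426948  0.16478371]
173 6.8417 [ 0.9  1.1 -0.2]
178 7.15 [-0.3 -0.4  0.4]
```

View pics/c2.png

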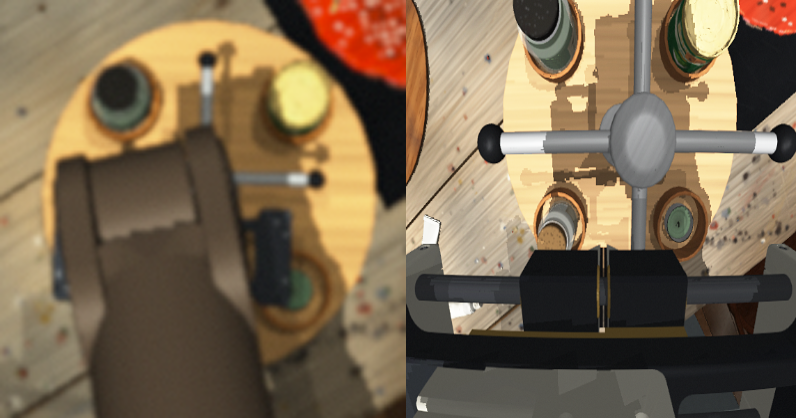

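The rack hasn't moved, and the arm is just off the finger's side. I'll push on in small arc steps.

```bash
python3 - <<'E'
from h import *
for th in range(186,299,8):
    p,q=pose(th); r.move_l(p,vel=.06,ori=q)
    f=np.array(r.read_wrist_force()); print(th,round(r.read_t(),2),f.round(1))
    if np.linalg.norm(f)>35: break
print(r.read_ee_pos(),p)
cv2.imwrite("pics/t3.png",r.grab_frame("top")[:,:,::-1]); cv2.imwrite("pics/w3.png",r.grab_frame("wrist")[:,:,::-1])
E
python3 - <<'E'
import cv2,numpy as np
a=cv2.imread("pics/t3.png")[125:260,210:350]; a=cv2.resize(a,None,fx=2.9,fy=3.1,interpolation=cv2.INTER_CUBIC)
b=cv2.resize(cv2.imread("pics/w3.png"),(390,a.shape[0]))
cv2.imwrite("pics/c3.png",np.hstack([a,b]))
E
```

```text
186 7.58 [ 1.1 -0.6 -0.8]
194 7.9 [-0.6  0.2  0.2]
202 8.22 [0.2 0.1 0.4]
210 8.55 [-0.4  0.8  0.5]
218 8.88 [0.3 1.1 0. ]
226 9.2 [ 0.6 -0.6 -0.5]
234 9.53 [-0.1  0.1 -0.5]
242 9.85 [-0.  -0.3 -0.2]
250 10.18 [-0.6 -0.2 -0.4]
258 10.5 [-0.2  0.1  0.5]
266 10.82 [-0.1 -1.  -0. ]
274 11.15 [0.8 0.2 0.1]
282 11.47 [ 0.7 -0.1  0.7]
290 11.8 [-0.2 -0.2 -0.5]
298 12.12 [-0.5  0.5 -0.4]
[0.58621608 0.1088946  0.17004563] [0.58597227 0.10872635 0.17      ]
```

View pics/c3.png

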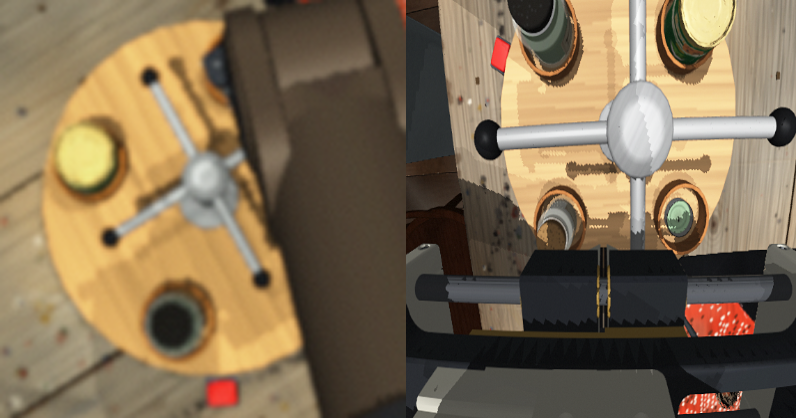

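The rack turned well. The top picture shows the jar at lower left, short of the red mark. I'll measure the handle angle from three balls.

```bash
python3 - <<'E'
from h import *
c=np.array([[150,76],[110,237],[262,279]])
B=ray("top",(c+.5)/[2.9,3.1]-.5+[210,125],.19)
for b in B: d=b[:2]-HUB; print(np.linalg.norm(d),np.degrees(np.arctan2(d[1],d[0]))%360)
from scipy.optimize import brentq
# jar cap centre approx z=.089
J=ray("top",(np.array([[172,324]])+.5)/[2.9,3.1]-.5+[210,125],.089)[0]; d=J[:2]-HUB; print("jar",np.linalg.norm(d),np.degrees(np.arctan2(d[1],d[0]))%360)
E
```

```text
0.09560940989412979 29.395170684549754
0.09513772429403995 119.58118013467767
0.09528269018907724 209.98089854801952
jar 0.12209013954568262 163.62069179641549
```

```bash
python3 - <<'E'
from h import *
for th in (304,310,314,316.2):
    p,q=pose(th); r.move_l(p,vel=.04,ori=q)
print(r.read_ee_pos(),p)
p,q=pose(308); r.move_l(p,vel=.06,ori=q)   # back off
p[2]=.30; r.move_l(p,vel=.15)
p,q=pose(300,rad=.03,z=.32)
r.move_pose([.42,-.15,.32],r.read_eef_rot())
im=r.grab_frame("top"); cv2.imwrite("pics/t4.png",cv2.resize(im[125:265,210:350],None,fx=4.2,fy=4.2,interpolation=cv2.INTER_CUBIC)[:,:,::-1])
print(r.read_t(),r.mark_of("black_cap_jar","top"),r.mark_of("mark","top"),r.mark_of("hub","top"))
E
```

```text
[0.6083574  0.11633391 0.17005974] [0.60821178 0.11602773 0.17      ]
16.0333 [{'point': [0.4474, 0.1824, 0.0277], 'score': 0.81}] [] [{'point': [0.571, 0.1852, 0.1878], 'score': 0.63}]
```

View pics/t4.png

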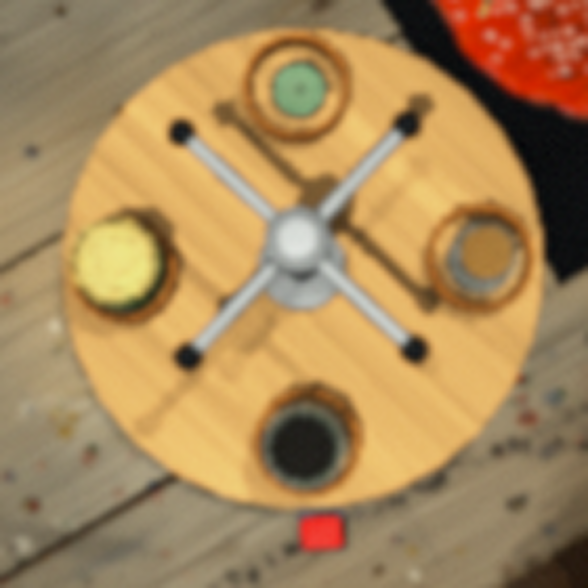

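The jar cap is at crop (301,446) and the red block at (322,532). The jar looks slightly left of the line, so I'll measure it.

```bash
python3 - <<'E'
from h import *
g=lambda c,z: ray("top",(np.array(c)+.5)/4.2-.5+[210,125],z)
B=g([[181,132],[407,124],[413,349],[188,357]],.19); print("hub",B.mean(0))
H=B.mean(0)[:2]
for b in B: d=b[:2]-H; print((np.degrees(np.arctan2(d[1],d[0]))-45)%90)
for n,c,z in (("jar",[[301,446]],.089),("well rim",[[307,438]],.052),("block",[[322,532]],.015)):
    P=g(c,z)[0]; d=P[:2]-H; print(n,P.round(4),np.linalg.norm(d),np.degrees(np.arctan2(d[1],d[0]))%360)
u=g([[322,532]],.015)[0][:2]-H; M=H+.12*u/np.linalg.norm(u); print("mark",M,"err mm",1e3*(g([[301,446]],.089)[0][:2]-M))
print(r.find_in("black_cap_jar","top")[0])
E
```

```text
hub [0.57462893 0.18208836 0.19      ]
1.1555200083091677
0.958120798626652
0.8996833156683408
1.3158695357540182
jar [0.4523 0.1829 0.089 ] 0.12230423576858655 179.61424577023615
well rim [0.4576 0.1794 0.052 ] 0.11702979807460223 181.29792418465087
block [0.3937 0.1705 0.015 ] 0.18134908425212087 183.67155888603665
mark [0.45487523 0.17440393] err mm [-2.54776038  8.5078625 ]
{'point': [0.4486, 0.1864, 0.1147], 'score': 0.79}
```

The jar is inside tolerance, but about 8.5 mm short. A further push of about 3.5° will centre it.

```bash
python3 - <<'E'
from h import *
p,q=pose(308,z=.30); r.move_pose(p,q)
p[2]=.17; r.move_l(p,vel=.12)
for th in (314,317,319.6):
    p,q=pose(th); r.move_l(p,vel=.03,ori=q)
p,q=pose(310); r.move_l(p,vel=.06,ori=q)
p[2]=.30; r.move_l(p,vel=.15)
r.move_pose([.42,-.15,.32],r.read_eef_rot())
im=r.grab_frame("top"); cv2.imwrite("pics/t5.png",cv2.resize(im[125:265,210:350],None,fx=4.2,fy=4.2,interpolation=cv2.INTER_CUBIC)[:,:,::-1])
print(r.read_t(),r.mark_of("black_cap_jar","top"))
E
```

```text
22.2583 [{'point': [0.4488, 0.1772, 0.0245], 'score': 0.65}]
```

View pics/t5.png

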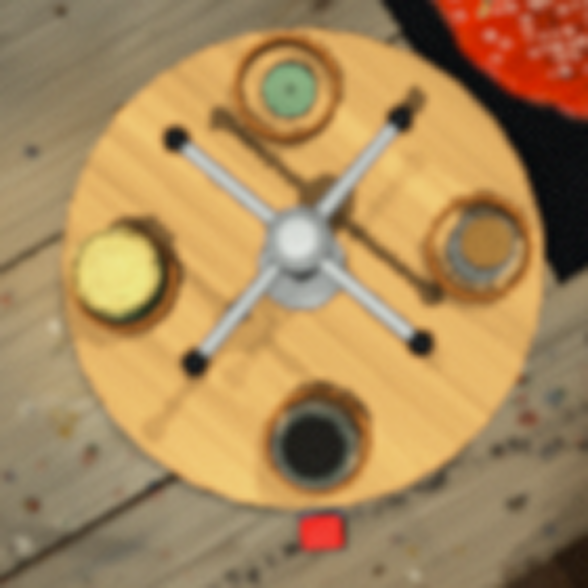

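The cap is now at (314,445), nearly in line from the hub to the block at (322,532). All four containers are upright and the gripper is clear.

```bash
python3 - <<'E'
from h import *
P=ray("top",(np.array([[314,445]])+.5)/4.2-.5+[210,125],.089)[0]
print("err mm",1e3*(P[:2]-[.4549,.1744]),r.read_wrist_force(),r.read_t())
r.finish_job()
E
```

```text
err mm [-2.03298692  0.11373466] [-0.17740155  0.33298528 -0.86663147] 22.3083
the job is handed in; nothing more can be done
```

I brought the black-capped jar round to the red mark and handed the job in at about 22 s. The hand-in gave no verdict.

**What I did:** With the fingers shut, I pushed one arm of the cross handle about 140° counter-clockwise in slow arc steps. The first full push left the jar about 8.5 mm short, so I went back in for a further push of about 3.5°. Then I backed off, lifted clear and moved away.

**Last checks:**
- **Position:** The last top picture puts the jar's middle about 2 mm from the mark, against the 16 mm allowed. The network's jar position disagreed slightly, at about 7 mm, which is also inside the limit.
- **Containers:** All four containers stood upright in their wells.
- **Robot:** The gripper was clear of everything, and the wrist force was about 1 N or less, which is noise level.
- **Not checked:** I did not measure the rack's stillness with two pictures, and I did not re-check the bystanders at the end. The shut fingertip only went down beside the handle.

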